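# Return three mixed-up bottles to their own non-tip stands

## Task

The bottles of the cleaning station were put back in each other's stands. Put each one fully down into the stand that fits it, told by the collar: the teal bottle into the teal stand, the brown bottle into the brown stand, the small white bottle with the red nozzle into the red stand. Their undersides drip, so in between put a bottle down only on the blue mat, never on the bare worktop; keep every bottle upright, set it down rather than drop it, and leave the yellow-lidded jar, the timer and the green carton where they are.

Things in the scene. Friction and masses are not known exactly. Their poses are not given: they have to be found in the camera images.
- enzyme_bottle: the tall bottle with teal body and white cap, round, 145 mm high. Straight body 58 mm across up to 96 mm above the underside; then it narrows to the cap, 29 mm across, fixed, from 126 mm up; about 330 g. At the start it stands upright in the wrong stand: too wide for the red one, it rests on top of its rim, 27 mm above the worktop. Origin: centre of its underside; z up along its axis.
- iodine_bottle: the brown (amber) bottle with white cap, round, 98 mm high. Straight body 46 mm across up to 59 mm above the underside; then it narrows to the cap; about 110 g. At the start it stands upright in the wrong stand: loose in the teal one, on its floor, up to 7 mm off its middle. Origin: centre of its underside; z up along its axis.
- oil_bottle: the small white bottle with a red pointed nozzle, round, 92 mm high. Straight body 36 mm across up to 47 mm above the underside; then it narrows to the nozzle; about 60 g. At the start it stands upright in the wrong stand: loose in the brown one, on its floor, up to 5 mm off its middle. Origin: centre of its underside; z up along its axis.
- stand_teal: fixed non-tip bottle stand with a teal collar round its mouth: grey round foot 100 mm across, 28 mm high in all. Open bore 70 mm across, widening in its top 6 mm like a funnel to 79 mm at the mouth; the bore's flat floor is 5 mm above the worktop. It fits the teal enzyme bottle. Origin: on its axis, at worktop level; z up.
- stand_brown: fixed non-tip bottle stand with a brown collar round its mouth: grey round foot 100 mm across, 28 mm high in all. Open bore 56 mm across, widening in its top 6 mm like a funnel to 65 mm at the mouth; the bore's flat floor is 5 mm above the worktop. It fits the brown iodine bottle. Origin: on its axis, at worktop level; z up.
- stand_red: fixed non-tip bottle stand with a red collar round its mouth: grey round foot 100 mm across, 28 mm high in all. Open bore 44.5 mm across, widening in its top 6 mm like a funnel to 53.5 mm at the mouth; the bore's flat floor is 5 mm above the worktop. It fits the white oil bottle with the red nozzle. Origin: on its axis, at worktop level; z up.
- drip_mat: square blue drip mat, 110 x 110 mm, its middle 5 mm thick with a border 1 mm higher and 6 mm wide, empty at the start, fixed: the free spot. Origin: centre of its underside, at the worktop; x and y along its sides.
- sample_jar: bystander, loose: jar with a yellow lid, 40 mm across, 46 mm high. Origin: centre of its underside.
- bench_timer: bystander, loose: white square minute timer with a grey dial, 70 x 70 x 36 mm. Origin: centre of its underside.
- label_box: bystander, loose: small pale green carton, 40 x 63 x 28 mm. Origin: centre of its underside.

How it is judged:
At the end, for the whole second after the job is handed in: Each bottle stands on the floor of its own stand's bore (underside less than 9 mm above the worktop, axis within 9 mm of the stand's axis, leaning less than 6 degrees), released and at rest (horizontal distance between enzyme_bottle and stand_teal below 0.009 m and z of enzyme_bottle in the frame of stand_teal below 0.009 m and angle between each of enzyme_bottle, iodine_bottle, oil_bottle's own z axis and vertical below 0.1 rad and linear speed of each of enzyme_bottle, iodine_bottle, oil_bottle below 0.02 m/s and contact force between each of enzyme_bottle, iodine_bottle, oil_bottle and the fingers below 0.2 N and horizontal distance between iodine_bottle and stand_brown below 0.009 m and z of iodine_bottle in the frame of stand_brown below 0.009 m and horizontal distance between oil_bottle and stand_red below 0.009 m and z of oil_bottle in the frame of stand_red below 0.009 m); the robot touches nothing.
It fails at once if a bottle tips over (leans more than 30 degrees) (angle between any of enzyme_bottle, iodine_bottle, oil_bottle's own z axis and vertical above 0.52 rad).
It fails at once if a bottle touches the bare worktop (height (world z) of any of enzyme_bottle, iodine_bottle, oil_bottle below 0.002 m).
It fails at once if a bottle is dropped (falls faster than 0.6 m/s, about 20 mm, with no finger on it) ((linear speed of enzyme_bottle above 0.6 m/s and contact force between enzyme_bottle and the fingers below 0.05 N) or (linear speed of iodine_bottle above 0.6 m/s and contact force between iodine_bottle and the fingers below 0.05 N) or (linear speed of oil_bottle above 0.6 m/s and contact force between oil_bottle and the fingers below 0.05 N)).
It fails at once if a bystander is pushed more than 20 mm from its place (distance of any of sample_jar, bench_timer, label_box from where it was at the start of the episode above 0.02 m).
It also fails if it takes over 96 s, if anything falls off the work surface, if the arm or the gripper's body presses on something with over 40 N, if the wrist force passes 120 N, or if a joint passes its speed limit or range.

## Robot

A 6-joint arm with a two-finger parallel gripper is mounted at the origin on a cart in front of the work surface, level with it; the furniture and walls round the work are solid. World frame = base frame: x ahead of the robot, y to its left, z up, the work surface at z = 0. Lengths are in m, angles in rad, forces in N, time in s.
With the tool pointing down it reaches from about 0.3 to 0.775 m from the base axis. Payload 14.6 kg.
Tool frame: the origin (TCP) lies at the very end of the fingers, on their centre line; the grasp point (between the pads) lies 19 mm behind it; z points along the fingers, y is the line along which they close (so a half turn about z gives the same grasp; the last joint's range is limited). The gripper opens to 94 mm and grips with 3 to 60 N. Pads are 16 mm wide; open, the fingers measure 119 mm over their backs; the gripper's body (75 mm by 177 mm) begins 78 mm behind the grasp point.
Start: joints at [1.177, 0.3, 1.521, -0, 1.321, -0.067], TCP at [0.177, 0.521, 0.172] pointing down, gripper open.
Joint ranges: [-3.03, 3.03], [-0.79, 2.21], [0.23, 2.52], [-1.04, 4.18], [0, 3.07], [-2.55, 2.55]. Speed limits (rad/s): [2.22, 2.22, 2.57, 3.14, 3.14, 3.14].

## Interface

Orientations are given as [roll, pitch, yaw] about the fixed x, y, z axes, in that order (R = Rz(yaw) Ry(pitch) Rx(roll)).
In Python, from station import status, vision, order, silhouettes gives the robot as it stands. The module is installed in compiled form; this text tells all that it offers.
- The arm moves only by the shell command python3 -m pendant 'ROWS' [FORCE]. ROWS is JSON, one flat list of numbers, 7 for each row, row after row: the shift along the tool's x, y, z in units of 500 mm (1.0 is 500 mm), then the turn, a rotation vector about the tool's x, y, z in units of 90 degrees (1.0 is 90 degrees), then the opening, from -1 (shut) to 1 (fully open). A call has 1 to 12 rows; each row is the pose to reach, as a shift and turn from the pose commanded when the call began, along the tool's axes at that moment; what a row does not reach only later rows make up. A row lasts 1/10 s, in which the tool goes at most 50 mm and 8.59 degrees, less where a joint would pass 70% of its speed; a pose out of reach is approached as far as the arm can. A call with a number of a shift or a turn outside -1 to 1 is refused whole. A call with a gripper value outside its range is refused whole. The fingers move at their own pace and stop on an object; FORCE is the grip in N (left out, the last holds). Time passes only in rows, so rows that repeat a pose let the fingers close. It gives the time, the measured TCP pose, the force, the opening and the grip force at its end, in the units of the state.
- status.get_obs(): the state, without advancing time (a new reading comes with each control period).
- vision.camera(name): name is "side" or "top" or "wrist"; returns a dict with "pixels" (420x560x3 uint8, red, green, blue), "K" (3x3 intrinsics, pixels), "R" (3x3) and "t" (3): a world point X has camera coordinates R X + t. Camera axes: x right, y down, z forward; pixel columns grow to the right and rows downward; lengths in m; the calibration is good to about 2 mm. The wrist camera is an equidistant fisheye: a pixel r from the principal point sees the ray r / f radians off the axis. A picture is of the moment at which its call begins. There is no depth.
- order.hand_in(): hands the job in; it is judged then, once.
Trained networks look in a picture, given as the dict that the camera call returned (one of the last four; its "shot" number tells which), for a name from the list of things; names that differ only in an ending like _2 or _b are one class to them, and where a whole thing is asked for, a point or a joint stands for the part that bears it (a point fixed in the world has none). Each returns a list of dicts, best first, with "score" (0 to 1); they miss things now and then, are a little off and sometimes report something else, mostly with a low value. They report only what shows in the picture. A call takes as long as a camera call.
- silhouettes(target, picture): "region" (420x560 bool, what is visible of it) and "extent" ([left, top, right, bottom] in pixels, round what is visible of it).
The state is a dict: "time_s": time; "qpos": joint angles; "joint_vel": joint speeds; "tau": joint torques, N m; "ee_pos": TCP position; "eef_rot": TCP orientation; "force": force on the tool from outside, world axes, zero at the start; "moment": the same for the moment, N m; "grip_width": finger opening in m; "grip_force": force on a finger pad.
Only numpy, scipy, OpenCV 4.12 (cv2) and the standard library are available. Lean on these libraries where they do the work, as an engineer would, in place of code of your own. Each camera call takes 0.05 s, during which the arm holds its last target. There are 200 camera calls.

## Working session

There is one attempt and no reset: what is moved stays moved. The work goes in short steps, Python scripts to look and compute and a shell command to move; the robot and the scene stay as the last step left them, time stands still between calls to the robot, and variables do not carry over. Pictures are saved under pics/ and viewed, at most 14 in all, crops included, and the job is handed in when it is done.

```bash
mkdir -p pics; ls; cat > h.py <<'E'
import numpy as np, cv2
from station import status, vision, order, silhouettes
from scipy.spatial.transform import Rotation as Ro
def ray(p,u,v):
    K,R,t=map(np.array,(p["K"],p["R"],p["t"]))
    d=np.linalg.inv(K)@[u,v,1]; return -R.T@t, R.T@d
def at(p,u,v,z):
    c,d=ray(p,u,v); return c+d*(z-c[2])/d[2]
def save(p,n): cv2.imwrite(f"pics/{n}.png",p["pixels"][:,:,::-1])
E
python3 - <<'E'
from h import *
o=status.get_obs(); print({k:np.round(v,3) for k,v in o.items()})
for n in("top","side"):
    p=vision.camera(n); save(p,n+"0"); print(n,np.round(-np.array(p["R"]).T@p["t"],3), np.round(np.array(p["R"]),2).tolist())
    for t in "enzyme_bottle iodine_bottle oil_bottle stand_teal stand_brown stand_red drip_mat sample_jar bench_timer label_box".split():
        for s in silhouettes(t,p)[:2]:
            r=s["region"]; v,u=np.nonzero(r); e=s["extent"]
            print(t,round(s["score"],2),[int(x) for x in e],r.sum(),np.round(at(p,u.mean(),v.mean(),0.03),3))
E
```

```text
pics
{'time_s': np.float64(0.0), 'qpos': array([ 1.177,  0.3  ,  1.522, -0.   ,  1.321, -0.067]), 'joint_vel': array([-0.001, -0.001,  0.   ,  0.001, -0.   , -0.001]), 'tau': array([ 0.0000e+00, -5.3181e+01, -3.5274e+01,  7.1000e-02,  2.4000e-02,
       -0.0000e+00]), 'ee_pos': array([0.176, 0.521, 0.172]), 'eef_rot': array([-3.14 , -0.   ,  2.815]), 'force': array([ 0.052, -0.419,  0.038]), 'moment': array([-0.044,  0.022, -0.029]), 'grip_force': np.float64(0.0), 'grip_width': np.float64(0.094)}
top [0.363 0.305 0.88 ] [[-0.0, -1.0, -0.01], [-0.98, 0.01, -0.18], [0.18, 0.01, -0.98]]
enzyme_bottle 0.96 [311, 166, 348, 212] 1151 [0.559 0.22  0.03 ]
iodine_bottle 0.83 [231, 179, 257, 209] 523 [0.547 0.381 0.03 ]
iodine_bottle 0.38 [227, 246, 281, 299] 1716 [0.397 0.358 0.03 ]
oil_bottle 0.79 [246, 257, 264, 279] 271 [0.402 0.363 0.03 ]
stand_teal 0.77 [216, 173, 276, 225] 1471 [0.535 0.381 0.03 ]
stand_brown 0.64 [231, 245, 282, 297] 1671 [0.397 0.358 0.03 ]
stand_red 0.88 [298, 176, 351, 222] 872 [0.525 0.236 0.03 ]
drip_mat 0.55 [308, 242, 373, 300] 3131 [0.4   0.201 0.03 ]
sample_ja
[... 248 characters left out ...]
  -0.635  0.719] [[0.98, -0.17, -0.02], [-0.11, -0.55, -0.83], [0.13, 0.81, -0.56]]
enzyme_bottle 0.79 [289, 187, 316, 249] 1384 [0.563 0.304 0.03 ]
iodine_bottle 0.79 [281, 181, 292, 217] 406 [0.547 0.418 0.03 ]
oil_bottle 0.75 [226, 195, 240, 225] 318 [0.402 0.375 0.03 ]
stand_brown 0.89 [214, 212, 253, 239] 603 [0.398 0.316 0.03 ]
stand_brown 0.24 [279, 241, 322, 264] 733 [0.534 0.18  0.03 ]
stand_red 0.66 [277, 240, 325, 263] 721 [0.535 0.181 0.03 ]
drip_mat 0.91 [212, 248, 272, 290] 1730 [0.399 0.161 0.03 ]
sample_jar 0.75 [364, 267, 385, 294] 421 [0.661 0.07  0.03 ]
bench_timer 0.76 [232, 186, 262, 206] 456 [0.446 0.454 0.03 ]
label_box 0.82 [318, 274, 349, 305] 693 [0.575 0.063 0.03 ]
```

```bash
python3 - <<'E'
import cv2
a=cv2.imread("pics/top0.png")[100:320,150:430]; b=cv2.imread("pics/side0.png")[150:320,190:400]
cv2.imwrite("pics/c_top.png",cv2.resize(a,(760,597),interpolation=2)); cv2.imwrite("pics/c_side.png",cv2.resize(b,(735,595),interpolation=2))
E
```

```text
(no output)
```

View pics/c_top.png

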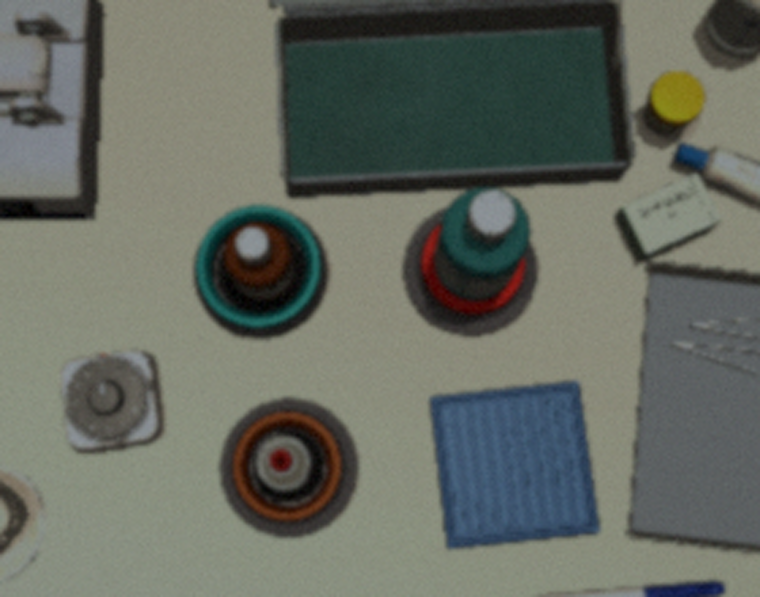

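View pics/c_side.png

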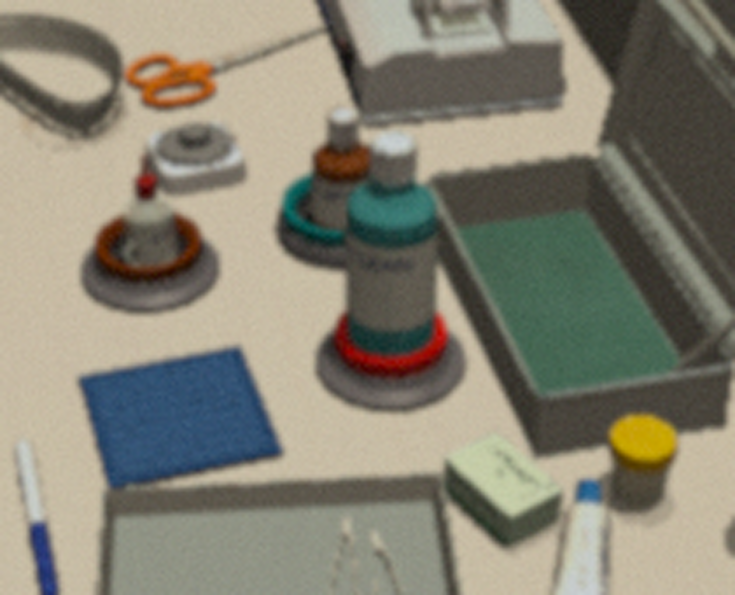

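The top crop shows the iodine cap at (252,243), the enzyme cap at (492,212) and the red nozzle at (281,460). The teal, red and brown collars are at about (260,268), (473,265) and (287,465), and the mat is at (515,463), skewed about 5°. The side crop agrees, and shows a tall open lid behind the stands. Next I'll measure collars and caps at their known heights.

```bash
python3 - <<'E'
from h import *
pt=vision.camera("top"); ps=vision.camera("side")
def ell(p,mask,z,n):
    pts=np.argwhere(mask)[:,::-1].astype(np.float32)
    h=cv2.convexHull(pts)[:,0]
    w=np.array([at(p,u,v,z)[:2] for u,v in h]).astype(np.float32)
    (c,r)=cv2.minEnclosingCircle(w*1000); print(n,np.round(c,1),"r",round(r,1),len(pts))
for nm,p in(("top",pt),("side",ps)):
    hsv=cv2.cvtColor(p["pixels"],cv2.COLOR_RGB2HSV).astype(int); H,S,V=hsv[...,0],hsv[...,1],hsv[...,2]
    def near(x,y,z,r):
        K,R,t=map(np.array,(p["K"],p["R"],p["t"])); q=K@(R@[x,y,z]+t); q=q[:2]/q[2]
        vv,uu=np.mgrid[:420,:560]; return np.hypot(uu-q[0],vv-q[1])<r
    red=((H<6)|(H>174))&(S>170)&(V>60)
    ell(p,red&near(.53,.225,.028,32),.028,nm+" red collar")
    ell(p,red&near(.40,.363,.09,12),.085,nm+" oil nozzle")
    br=(H>4)&(H<16)&(S>150)&(V>60)
    ell(p,br&near(.40,.358,.028,30),.028,nm+" brown collar")
    ell(p,br&near(.535,.381,.05,18)if nm=="x" else br&near(.535,.381,.07,18),.062,nm+" iod shoulder")
    te=(H>80)&(H<97)&(S>120)
    ell(p,te&near(.535,.381,.028,35),.028,nm+" teal collar")
    def cap(x,y,z,n):
        m=(S<60)&(V>130)&near(x,y,z,16); k,l,st,c=cv2.connectedComponentsWithStats(m.astype(np.uint8))
        for i in range(1,k):
            if st[i,4]>20: print(nm,n,st[i,4],np.round(at(p,*c[i],z)*1000,1))
    cap(.53,.225,.172,"enz cap"); cap(.535,.381,.103,"iod cap")
    for t in("drip_mat","bench_timer","label_box","sample_jar"):
        s=silhouettes(t,p); s=[q for q in s if t!="bench_timer" or q["extent"][0]<300][0]
        h=cv2.convexHull(np.argwhere(s["region"])[:,::-1].astype(np.float32))[:,0]; z={"drip_mat":.005,"bench_timer":.03,"label_box":.02,"sample_jar":.04}[t]
        w=np.array([at(p,u,v,z)[:2]*1000 for u,v in h],np.float32); print(nm,t,np.round(np.array(cv2.minAreaRect(w)[0]),1),np.round(cv2.minAreaRect(w)[1:][0],0),round(cv2.minAreaRect(w)[2]))
E
```

```text
top red collar [543.5 226.4] r 37.2 244
top oil nozzle [400.8 360.5] r 5.7 31
top brown collar [399.1 360. ] r 37.9 380
top iod shoulder [545.8 380. ] r 19.7 39
top teal collar [541.9 381.1] r 45.0 675
top enz cap 162 [545.  226.9 172. ]
top enz cap 24 [535.3 201.6 172. ]
top iod cap 69 [543.  379.2 103. ]
top drip_mat [400.9 198.2] [113. 112.] 4
top bench_timer [445.8 485.1] [68. 69.] 8
top label_box [578.4  82.6] [47. 73.] 24
top sample_jar [660.   79.6] [38. 51.] 45
side red collar [543.6 213.6] r 37.7 203
side oil nozzle [399.9 340.9] r 10.9 17
side brown collar [403.  372.6] r 53.7 129
side iod shoulder [543.7 379.9] r 21.2 99
side teal collar [553.7 366.1] r 56.4 417
side enz cap 94 [515.9 259.4 172. ]
side enz cap 159 [546.4 226.7 172. ]
side iod cap 469 [524.5 392.4 103. ]
side iod cap 36 [555.9 346.2 103. ]
side drip_mat [401.  193.7] [109. 113.] 6
side bench_timer [445.4 456.2] [72. 97.] 6
side label_box [578.9  75. ] [58. 79.] 25
side sample_jar [658.6  59.7] [79. 38.] 72
```

```bash
cat >> h.py <<'E'
def go(x,y,z,yaw=np.pi):
    o=status.get_obs(); R=Ro.from_euler("xyz",o["eef_rot"])
    T=Ro.from_euler("xyz",[np.pi,0,yaw])
    print("shift",np.round(R.inv().apply(np.array([x,y,z])-o["ee_pos"])/.5,4),"turn",np.round((R.inv()*T).as_rotvec()/(np.pi/2),4))
E
python3 -c "
from h import *
go(.400,.361,.15)"
```

```text
shift [-0.5259 -0.1594  0.0449] turn [-0.    -0.    -0.208]
```

```bash
python3 -m pendant '[-0.1,-0.03,0.01,0,0,-0.05,1, -0.2,-0.06,0.02,0,0,-0.1,1, -0.3,-0.09,0.03,0,0,-0.15,1, -0.4,-0.12,0.04,0,0,-0.208,1, -0.48,-0.145,0.045,0,0,-0.208,1, -0.526,-0.159,0.045,0,0,-0.208,1, -0.526,-0.159,0.045,0,0,-0.208,1, -0.526,-0.159,0.045,0,0,-0.208,1, -0.526,-0.159,0.045,0,0,-0.208,1]' 10; python3 - <<'E'
from h import *
go(.400,.361,.033)
p=vision.camera("wrist"); save(p,"w1"); print(p["K"],np.round(-np.array(p["R"]).T@p["t"],3))
E
```

```text
time_s: 2.5
ee_pos: [0.3993, 0.3619, 0.15]
eef_rot: [3.141, -0.0, -3.141]
force: [-0.6, 0.7, -1.4]
grip_width: 0.0941
grip_force: 0.0
shift [-0.0014 -0.0018  0.234 ] turn [ 0.0001 -0.      0.0006]
[[325.1922621    0.         279.34492636]
 [  0.         325.1922621  210.52677815]
 [  0.           0.           1.        ]] [0.332 0.364 0.362]
```

View pics/w1.png

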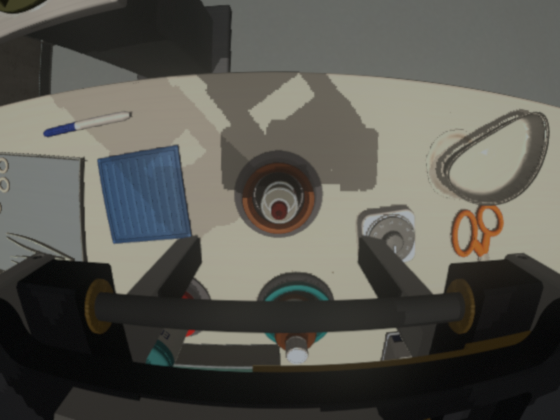

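The wrist view shows the oil bottle at (280,205), centred between the fingers at columns 190 and 370. The brown collar is round (278,198) and the mat is at (145,195). I'll descend.

```bash
cat >> h.py <<'E'
def wat(p,u,v,z):
    K,R,t=map(np.array,(p["K"],p["R"],p["t"])); x,y=(u-K[0,2])/K[0,0],(v-K[1,2])/K[1,1]; r=np.hypot(x,y)
    d=R.T@np.array([np.sin(r)*x/r,np.sin(r)*y/r,np.cos(r)]); c=-R.T@t; return c+d*(z-c[2])/d[2]
E
python3 -m pendant '[-0.0014,-0.0018,0.08,0,0,0,1, -0.0014,-0.0018,0.16,0,0,0,1, -0.0014,-0.0018,0.21,0,0,0,1, -0.0014,-0.0018,0.234,0,0,0,1, -0.0014,-0.0018,0.234,0,0,0,1]'; python3 - <<'E'
from h import *
import cv2
im=cv2.cvtColor(cv2.imread("pics/w1.png"),cv2.COLOR_BGR2RGB)
p=vision.camera("wrist"); save(p,"w2")
for s in silhouettes("oil_bottle",p)[:1]: print(s["score"],s["extent"])
go(.4,.361,.033)
E
```

```text
time_s: 3.05
ee_pos: [0.3999, 0.3604, 0.0321]
eef_rot: [-3.14, -0.002, -3.141]
force: [0.0, 0.6, 0.6]
grip_width: 0.0942
grip_force: 0.0
0.94 [251.7, 201.5, 309.8, 278.3]
shift [ 0.0022 -0.0001  0.0024] turn [0.0006 0.0008 0.0004]
```

```bash
python3 -m pendant '[0,0,0,0,0,0,-1, 0,0,0,0,0,0,-1, 0,0,0,0,0,0,-1, 0,0,0,0,0,0,-1, 0,0,0,0,0,0,-1, 0,0,0,0,0,0,-1, 0,0,0,0,0,0,-1, 0,0,0,0,0,0,-1]' 12; python3 -m pendant '[0,0,-0.03,0,0,0,-1, 0,0,-0.07,0,0,0,-1, 0,0,-0.12,0,0,0,-1, 0,0,-0.17,0,0,0,-1, 0,0,-0.2,0,0,0,-1, 0,0,-0.2,0,0,0,-1]'; python3 - <<'E'
from h import *
p=vision.camera("side"); save(p,"s2")
cv2.imwrite("pics/s2c.png",cv2.resize(p["pixels"][120:280,170:370,::-1],(750,600)))
go(.401,.196,.15); go(.401,.196,.036)
E
```

```text
time_s: 3.95
ee_pos: [0.4008, 0.3602, 0.0329]
eef_rot: [-3.142, -0.0, 3.142]
force: [0.3, -0.1, 0.1]
grip_width: 0.0332
grip_force: 0.0
time_s: 4.55
ee_pos: [0.4016, 0.3609, 0.1349]
eef_rot: [3.139, 0.003, 3.142]
force: [0.8, -0.2, -0.1]
grip_width: 0.0007
grip_force: 0.0
shift [ 0.     -0.3288 -0.0337] turn [ 0.0005  0.0007 -0.    ]
shift [ 3.000e-04 -3.290e-01  1.943e-01] turn [ 0.0005  0.0007 -0.    ]
```

View pics/s2c.png

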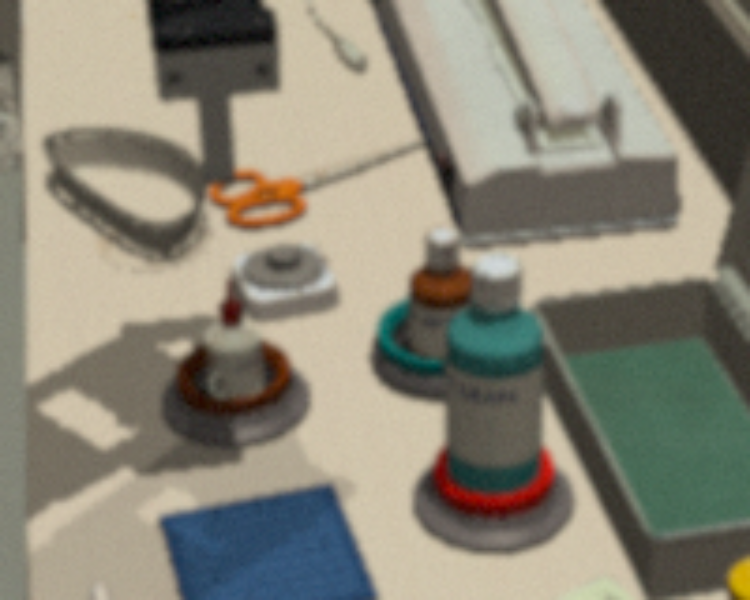

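The grasp slipped: the fingers closed on nothing. In the crop the oil bottle still stands upright in the brown stand at (232,350), so the pads passed above its 47 mm straight body. I'll reopen, recheck its position and grasp lower.

```bash
python3 -m pendant '[0,0,-0.03,0,0,0,0.5, 0,0,-0.03,0,0,0,0.5, 0,0,-0.03,0,0,0,0.5, 0,0,-0.03,0,0,0,0.5, 0,0,-0.03,0,0,0,0.5, 0,0,-0.03,0,0,0,0.5, 0,0,-0.03,0,0,0,0.5, 0,0,-0.03,0,0,0,0.5, 0,0,-0.03,0,0,0,0.5, 0,0,-0.03,0,0,0,0.5]'; python3 - <<'E'
from h import *
p=vision.camera("wrist"); save(p,"w3")
x=p["pixels"]; hsv=cv2.cvtColor(x,cv2.COLOR_RGB2HSV).astype(int);H,S,V=hsv[...,0],hsv[...,1],hsv[...,2]
m=((H<6)|(H>170))&(S>110); m[:, :250]=0; m[:,310:]=0; m[:150]=0; m[250:]=0
k,l,st,c=cv2.connectedComponentsWithStats(m.astype(np.uint8)); i=1+st[1:,4].argmax(); print(st[i],c[i],np.round(wat(p,*c[i],.09),4))
p2=vision.camera("top"); s=silhouettes("oil_bottle",p2)
for q in s[:1]:
    e=q["extent"]; print(q["score"],e,at(p2,(e[0]+e[2])/2,(e[1]+e[3])/2,.05))
cv2.imwrite("pics/w3c.png",cv2.resize(x[120:260,180:380,::-1],(800,560)))
go(.4,.361,.0295)
E
```

```text
time_s: 5.6
ee_pos: [0.4008, 0.3603, 0.148]
eef_rot: [-3.142, 0.0, 3.142]
force: [-0.4, -0.2, -0.5]
grip_width: 0.07
grip_force: 0.0
[274 202  14  16 139] [280.28776978 208.34532374] [0.3955 0.3636 0.09  ]
shift [0.0016 0.0015 0.2369] turn [-0.  0. -0.]
```

View pics/w3c.png

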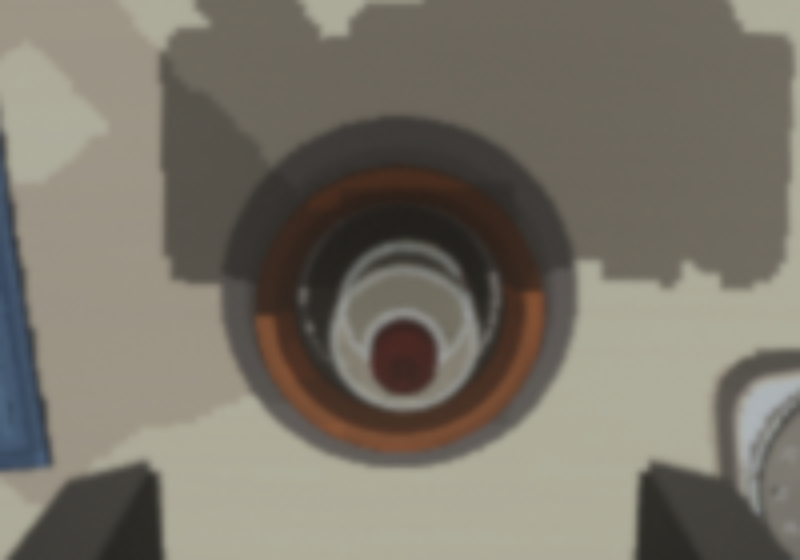

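The crop shows the oil bottle upright, its body circle at (408,335) inside the brown bore at (400,308), midway between the fingers. I'll try again at TCP z 29 mm.

```bash
python3 -m pendant '[0.005,0.003,0.08,0,0,0,0.5, 0.005,0.003,0.16,0,0,0,0.5, 0.005,0.003,0.21,0,0,0,0.5, 0.005,0.003,0.23,0,0,0,0.5, 0.005,0.003,0.237,0,0,0,0.5, 0.005,0.003,0.237,0,0,0,0.5]'; python3 -m pendant '[0,0,0,0,0,0,-0.1, 0,0,0,0,0,0,-0.1, 0,0,0,0,0,0,-0.15, 0,0,0,0,0,0,-0.25, 0,0,0,0,0,0,-0.3, 0,0,0,0,0,0,-0.3, 0,0,0,0,0,0,-0.3, 0,0,0,0,0,0,-0.3]' 10;
```

```text
time_s: 6.35
ee_pos: [0.3987, 0.3621, 0.0302]
eef_rot: [3.141, 0.001, 3.142]
force: [-0.8, -0.1, 0.3]
grip_width: 0.0706
grip_force: 0.0
time_s: 7.15
ee_pos: [0.3983, 0.3617, 0.0294]
eef_rot: [-3.142, -0.0, 3.142]
force: [0.1, -1.1, -0.0]
grip_width: 0.0327
grip_force: 0.0
```

```bash
python3 - <<'E'
from h import *
p=vision.camera("wrist"); cv2.imwrite("pics/w4c.png",cv2.resize(p["pixels"][160:340,160:400,::-1],(800,600)))
E
```

```text
(no output)
```

View pics/w4c.png

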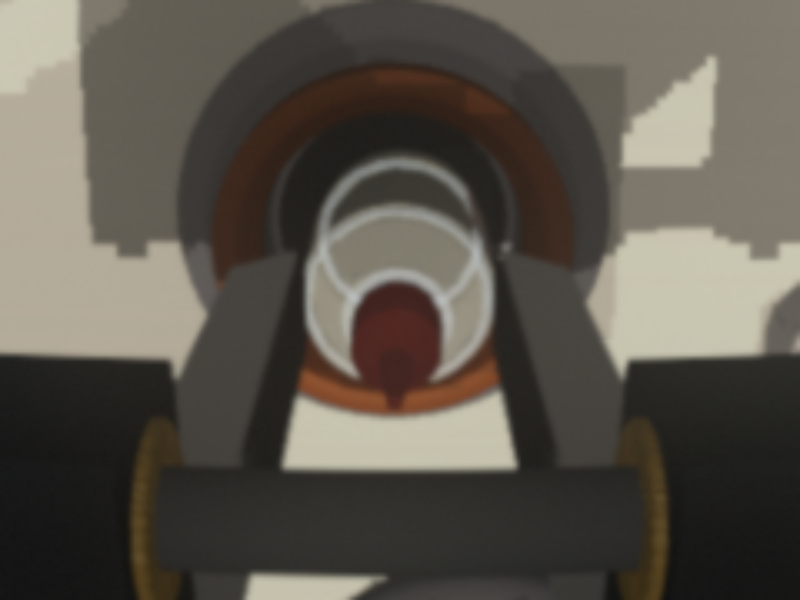

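The crop shows the oil bottle (body ring 305–492, about row 290) between the two fingertips at columns 298 and 503, with a visible gap. I'll measure that gap.

```bash
python3 - <<'E'
from h import *
p=vision.camera("wrist"); print(np.round(-np.array(p["R"]).T@p["t"],4),np.round(p["R"],3).tolist())
f=lambda a,b,z: np.round(wat(p,160+a*.3,160+b*.3,z)*1000,1)
print("tips",f(298,255,.0295),f(503,255,.0295)); print("shoulder",f(305,290,.052),f(492,290,.052),f(398,205,.052),f(398,385,.052))
print("base",f(318,235,.005),f(482,235,.005),f(398,155,.005))
print("bore floor",f(270,205,.022),f(518,205,.022), "collar",f(210,215,.028),f(575,215,.028),f(395,65,.028),f(395,415,.028))
o=status.get_obs(); print(o["grip_width"],o["grip_force"],o["ee_pos"])
E
```

```text
[0.3305 0.3642 0.2412] [[0.0, 1.0, 0.0], [0.973, -0.0, 0.232], [0.232, 0.0, -0.973]]
tips [399.4 343.7  29.5] [399.4 385.9  29.5]
shoulder [398.9 347.   52. ] [398.9 381.7  52. ] [382.5 364.3  52. ] [418.2 364.3  52. ]
base [402.5 346.1   5. ] [402.5 383.5   5. ] [383.8 364.3   5. ]
bore floor [390.8 337.3  22. ] [390.8 389.6  22. ] collar [391.3 325.5  28. ] [391.3 400.8  28. ] [360.3 363.7  28. ] [436.6 363.6  28. ]
0.0328372136543259 0.0 [0.39831004 0.36175984 0.02943383]
```

```bash
python3 - <<'E'
from h import *
p=vision.camera("side"); K,R,t=map(np.array,(p["K"],p["R"],p["t"]))
def pr(X): q=K@(R@np.array(X)+t); return q[:2]/q[2]
u0,v0,w,h=195,165,80,60
im=cv2.resize(p["pixels"][v0:v0+h,u0:u0+w,::-1],(800,600),interpolation=2)
for X,c in(((.3985,.3455,.0295),(0,255,255)),((.3985,.3455,.0485),(255,0,255)),((.4,.363,.097),(0,255,0))):
    q=(pr(X)-[u0,v0])*10; print(q); cv2.circle(im,tuple(int(a) for a in q),6,c,2)
cv2.imwrite("pics/s3c.png",im)
E
```

```text
[368.91595472 555.52817387]
[363.43205369 491.42000828]
[348.25431357 283.00357547]
```

View pics/s3c.png

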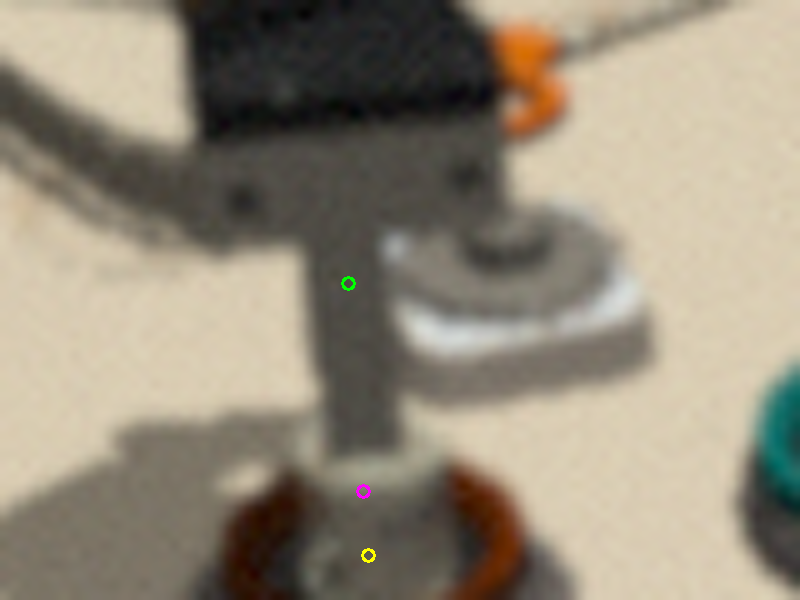

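The side crop shows the finger ending at about row 455, some 30 mm above the predicted tip mark at row 555, and the bottle below it untouched. I'll work out the true heights of tip and body.

```bash
python3 - <<'E'
from h import *
p=vision.camera("side")
def onx(u,v,y):
    c,d=ray(p,u,v); return np.round((c+d*(y-c[1])/d[1])*1000,1)
f=lambda a,b:(195+a/10,165+b/10)
for y in(.333,.345): print("tip",y,onx(*f(363,455),y))
for y in(.275,): print("body",y,onx(*f(205,245),y),onx(*f(505,235),y))
for y in(.333,): print("body y.333",onx(*f(205,245),y),onx(*f(505,235),y), onx(*f(320,240),y))
E
```

```text
tip 0.333 [398.5 333.   67.5]
tip 0.345 [399.1 345.   59.4]
body 0.275 [365.6 275.  165.3] [430.4 275.  159.7]
body y.333 [366.6 333.  130. ] [435.5 333.  124.1] [392.9 333.  128.1]
```

Both cameras put the real fingertips about 30 mm higher than reported, so the z reading (or the finger length) is off. I'll open and go down in small steps, watching force and picture.

```bash
cat >> h.py <<'E'
def side(n,u0,v0,w=80,h=60):
    p=vision.camera("side"); cv2.imwrite(f"pics/{n}.png",cv2.resize(p["pixels"][v0:v0+h,u0:u0+w,::-1],(800,600),interpolation=2))
E
python3 -m pendant '[0,0,0,0,0,0,0.5, 0,0,0,0,0,0,0.5, 0,0,0,0,0,0,0.5, 0,0,0,0,0,0,0.5, 0,0,0,0,0,0,0.5, 0,0,0,0,0,0,0.5]'; python3 -m pendant '[0,0,0.006,0,0,0,0.5, 0,0,0.012,0,0,0,0.5, 0,0,0.018,0,0,0,0.5, 0,0,0.02,0,0,0,0.5]';python3 -m pendant '[0,0,0.006,0,0,0,0.5, 0,0,0.012,0,0,0,0.5, 0,0,0.018,0,0,0,0.5, 0,0,0.02,0,0,0,0.5]'; python3 -c "
from h import *
side('s4c',195,165)"
```

```text
time_s: 7.95
ee_pos: [0.3983, 0.3618, 0.0295]
eef_rot: [3.142, 0.0, 3.142]
force: [-0.4, -0.3, 0.1]
grip_width: 0.0705
grip_force: 0.0
time_s: 8.35
ee_pos: [0.3981, 0.3616, 0.0189]
eef_rot: [-3.141, -0.001, 3.142]
force: [1.5, 0.9, 0.6]
grip_width: 0.0706
grip_force: 0.0
time_s: 8.75
ee_pos: [0.3982, 0.3617, 0.009]
eef_rot: [-3.141, -0.0, 3.142]
force: [0.1, -0.2, -0.5]
grip_width: 0.0707
grip_force: 0.0
```

View pics/s4c.png

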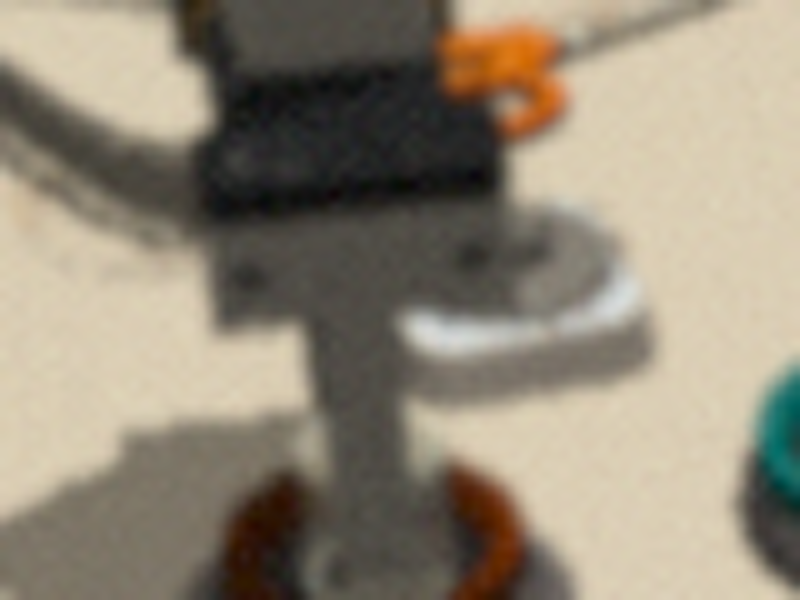

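No contact even at reported z 9 mm, which confirms the offset; in the crop the tip reaches about row 545, still above the collar. I'll feel for the collar top (28 mm) gently, to calibrate z.

```bash
for i in 1 2 3; do python3 -m pendant '[0,0,0.002,0,0,0,0.5, 0,0,0.004,0,0,0,0.5, 0,0,0.004,0,0,0,0.5]' | egrep 'pos|force: \['; done
```

```text
ee_pos: [0.3983, 0.3618, 0.0074]
force: [0.7, 0.3, 0.8]
ee_pos: [0.3982, 0.3617, 0.0053]
force: [-0.4, -0.5, -0.5]
ee_pos: [0.3982, 0.3617, 0.0033]
force: [-0.5, 0.0, 1.1]
```

```bash
for i in 1 2; do python3 -m pendant '[0,0,0.002,0,0,0,0.5, 0,0,0.004,0,0,0,0.5, 0,0,0.004,0,0,0,0.5]' | egrep 'pos|force: \['; done
```

```text
ee_pos: [0.3982, 0.3617, 0.0013]
force: [0.1, 0.0, -0.9]
ee_pos: [0.3983, 0.3617, -0.0007]
force: [-0.3, 0.4, 0.3]
```

```bash
for i in 1 2; do python3 -m pendant '[0,0,0.002,0,0,0,0.5, 0,0,0.004,0,0,0,0.5, 0,0,0.004,0,0,0,0.5]' | egrep 'pos|force: \['; done;  python3 -m pendant '[0,0,0,0,0,0,-0.1, 0,0,0,0,0,0,-0.15, 0,0,0,0,0,0,-0.2, 0,0,0,0,0,0,-0.24, 0,0,0,0,0,0,-0.28, 0,0,0,0,0,0,-0.3, 0,0,0,0,0,0,-0.3, 0,0,0,0,0,0,-0.3]' 10; python3 -c "
from h import *
side('s5c',195,165)"
```

```text
ee_pos: [0.3982, 0.3617, -0.0027]
force: [-0.7, -0.2, -0.0]
ee_pos: [0.3983, 0.3617, -0.0046]
force: [0.4, -0.3, -0.6]
time_s: 11.7
ee_pos: [0.3983, 0.3618, -0.0045]
eef_rot: [3.142, 0.0, 3.142]
force: [-0.5, 0.4, 0.4]
grip_width: 0.0353
grip_force: 10.0
```

View pics/s5c.png

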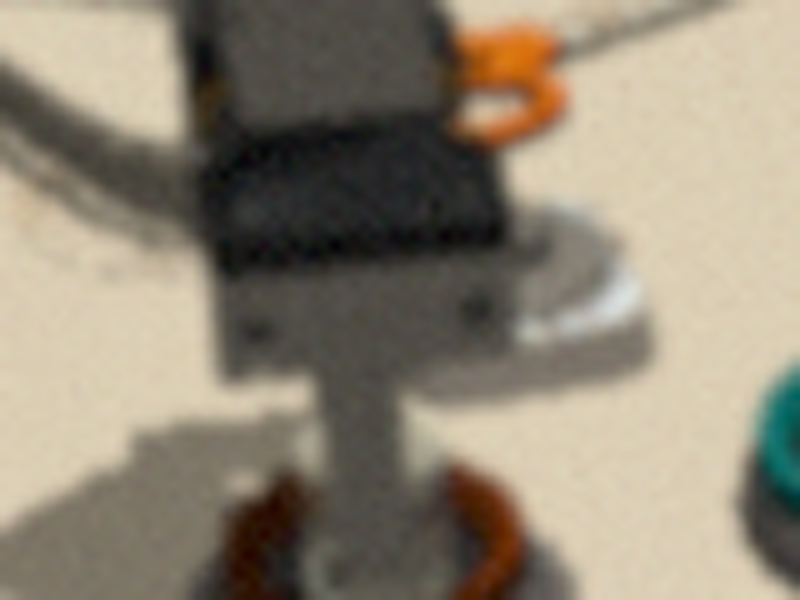

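It now grips, width 35.3 mm at 10 N. The crop shows the fingers beside the bottle at column 360, tips inside the collar region. I'll regrip 3 mm lower for a firmer hold on the straight body.

```bash
python3 -m pendant '[0,0,0,0,0,0,0.5, 0,0,0,0,0,0,0.5, 0,0,0,0,0,0,0.5, 0,0,0,0,0,0,0.5, 0,0,0,0,0,0,0.5, 0,0,0.002,0,0,0,0.5, 0,0,0.004,0,0,0,0.5,0,0,0.006,0,0,0,0.5,0,0,0.006,0,0,0,0.5]';  python3 -m pendant '[0,0,0,0,0,0,-0.1, 0,0,0,0,0,0,-0.15, 0,0,0,0,0,0,-0.2, 0,0,0,0,0,0,-0.24, 0,0,0,0,0,0,-0.28, 0,0,0,0,0,0,-0.35, 0,0,0,0,0,0,-0.4, 0,0,0,0,0,0,-0.4]' 12
```

```text
time_s: 12.65
ee_pos: [0.3986, 0.362, -0.005]
eef_rot: [3.141, 0.001, -3.142]
force: [-12.1, -9.3, 35.1]
grip_width: 0.0705
grip_force: 17.3
time_s: 13.45
ee_pos: [0.3982, 0.3616, -0.0077]
eef_rot: [-3.141, -0.0, 3.141]
force: [-1.1, 0.0, 0.8]
grip_width: 0.0352
grip_force: 12.0
```

The collar touch at reported z −5 mm gives true z ≈ reported + 33 mm. Now the grip is 12 N on the straight body. I'll lift, check and carry to the mat.

```bash
python3 -m pendant '[0,0,-0.02,0,0,0,-0.4, 0,0,-0.04,0,0,0,-0.4, 0,0,-0.07,0,0,0,-0.4, 0,0,-0.1,0,0,0,-0.4, 0,0,-0.13,0,0,0,-0.4, 0,0,-0.14,0,0,0,-0.4, 0,0,-0.14,0,0,0,-0.4]'; python3 -m pendant '[0,-0.02,0,0,0,0,-0.4, 0,-0.06,0,0,0,0,-0.4, 0,-0.1,0,0,0,0,-0.4, 0,-0.14,0,0,0,0,-0.4, 0,-0.18,0,0,0,0,-0.4, 0,-0.22,0,0,0,0,-0.4, 0,-0.26,0,0,0,0,-0.4, 0,-0.3,0,0,0,0,-0.4, 0,-0.325,0,0,0,0,-0.4, 0,-0.331,0,0,0,0,-0.4, 0,-0.331,0,0,0,0,-0.4]'; python3 -c "
from h import *
go(.4,.196,-.0067)
side('s6c',195,180,106,80)"
```

```text
time_s: 14.15
ee_pos: [0.3987, 0.362, 0.0634]
eef_rot: [3.141, 0.001, 3.142]
force: [0.5, -0.1, -0.5]
grip_width: 0.0355
grip_force: 12.0
time_s: 15.25
ee_pos: [0.3983, 0.1961, 0.0623]
eef_rot: [-3.142, -0.0, 3.141]
force: [-0.4, 0.3, -1.0]
grip_width: 0.0352
grip_force: 12.0
shift [-0.0034 -0.0002  0.138 ] turn [-0.     -0.0001 -0.0005]
```

View pics/s6c.png

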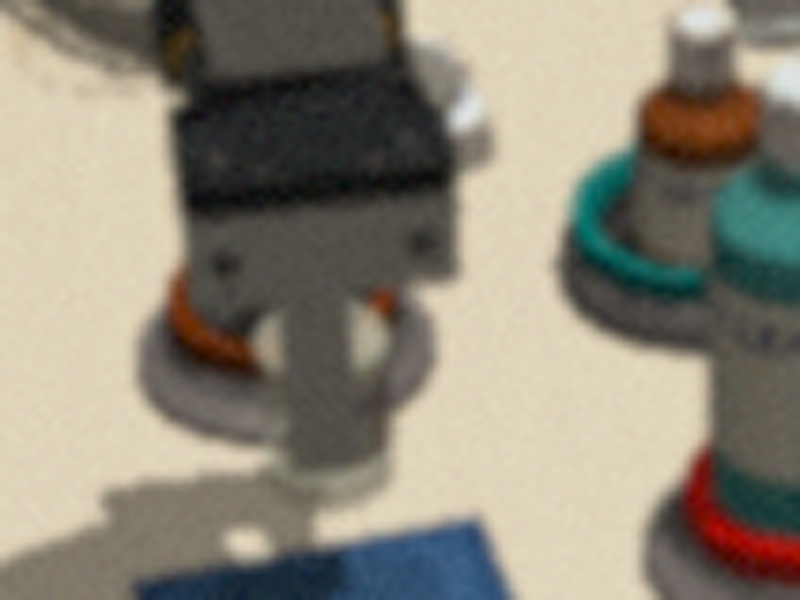

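Oil bottle is held upright at (330,400), above the mat. I'll lower it gently onto the mat.

```bash
python3 -m pendant '[-0.003,0,0.04,0,0,0,-0.4, -0.003,0,0.08,0,0,0,-0.4, -0.003,0,0.11,0,0,0,-0.4, -0.003,0,0.125,0,0,0,-0.4, -0.003,0,0.132,0,0,0,-0.4, -0.003,0,0.136,0,0,0,-0.4, -0.003,0,0.138,0,0,0,-0.4, -0.003,0,0.139,0,0,0,-0.4,-0.003,0,0.139,0,0,0,-0.4]'; python3 -m pendant '[0,0,0.001,0,0,0,-0.3, 0,0,0.001,0,0,0,-0.2, 0,0,0.001,0,0,0,-0.15, 0,0,0.001,0,0,0,0, 0,0,0.001,0,0,0,0.3, 0,0,0.001,0,0,0,0.5,0,0,0.001,0,0,0,0.5,0,0,0.001,0,0,0,0.5]' ; python3 -m pendant '[0,0,-0.06,0,0,0,0.8, 0,0,-0.12,0,0,0,0.8, 0,0,-0.2,0,0,0,0.8, 0,0,-0.28,0,0,0,0.8, 0,0,-0.28,0,0,0,0.8]'; python3 -c "
from h import *
p=vision.camera('wrist'); save(p,'w7')
p=vision.camera('top'); s=silhouettes('oil_bottle',p)
for q in s[:2]: e=q['extent'];print(q['score'],e,at(p,(e[0]+e[2])/2,(e[1]+e[3])/2,.05))
go(.543,.3795,.135)"
```

```text
time_s: 16.2
ee_pos: [0.4, 0.1963, -0.0067]
eef_rot: [3.141, 0.001, 3.142]
force: [0.4, 0.4, -0.4]
grip_width: 0.0355
grip_force: 12.0
time_s: 17.0
ee_pos: [0.3998, 0.1963, -0.0076]
eef_rot: [-3.142, -0.0, 3.142]
force: [0.2, 0.8, -0.5]
grip_width: 0.0701
grip_force: 0.0
time_s: 17.5
ee_pos: [0.4019, 0.1971, 0.1371]
eef_rot: [3.139, 0.007, -3.142]
force: [0.7, -0.3, -0.5]
grip_width: 0.0845
grip_force: 0.0
0.69 [168.9, 230.0, 211.4, 264.5] [0.44371458 0.48155051 0.05      ]
0.45 [383.0, 126.3, 409.7, 149.0] [0.65598671 0.08372754 0.05      ]
shift [-0.2872  0.3668 -0.007 ] turn [-0.0002 -0.0005 -0.    ]
```

View pics/w7.png

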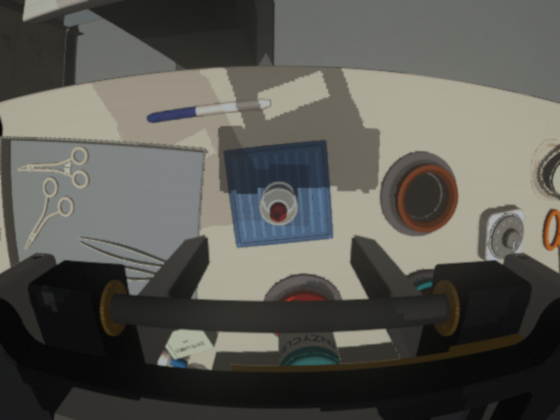

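The wrist view shows the oil bottle upright on the mat at (278,205), the brown stand empty at (427,197). Next is the iodine bottle: move y first, then x, to stay clear of the enzyme bottle.

```bash
python3 -m pendant '[0,0.09,0,0,0,0,0.8, 0,0.18,0,0,0,0,0.8, 0,0.27,0,0,0,0,0.8, 0,0.35,0,0,0,0,0.8, -0.08,0.367,0,0,0,0,0.8, -0.16,0.367,0,0,0,0,0.8, -0.24,0.367,0,0,0,0,0.8, -0.287,0.367,0,0,0,0,0.8, -0.287,0.367,0,0,0,0,0.8, -0.287,0.367,0,0,0,0,0.8]'; python3 - <<'E'
from h import *
p=vision.camera('wrist'); save(p,'w8'); go(.543,.3795,0)
x=p["pixels"]; hsv=cv2.cvtColor(x,cv2.COLOR_RGB2HSV).astype(int);H,S,V=hsv[...,0],hsv[...,1],hsv[...,2]
for n,z in(("iodine_bottle",.05),("stand_teal",.028),("stand_brown",.028)):
    for q in silhouettes(n,p)[:1]: e=q["extent"]; print(n,q["score"],np.round(e),np.round(wat(p,(e[0]+e[2])/2,(e[1]+e[3])/2,z),3))
m=(H>80)&(H<97)&(S>100); k,l,st,c=cv2.connectedComponentsWithStats(m.astype(np.uint8))
for i in range(1,k):
    if st[i,4]>100: a,b,w,h=st[i,:4]; print("teal",st[i],wat(p,a+w/2,b+h/2,.028))
s=x[120:270,180:380,::-1]; cv2.imwrite("pics/w8c.png",cv2.resize(s,(800,600)))
E
```

```text
time_s: 18.65
ee_pos: [0.5426, 0.3794, 0.1303]
eef_rot: [-3.14, -0.003, 3.141]
force: [0.3, -0.1, 0.7]
grip_width: 0.0846
grip_force: 0.0
shift [-0.002  0.     0.262] turn [-0.0007 -0.0013  0.0001]
iodine_bottle 0.82 [253. 181. 303. 240.] [0.544 0.381 0.05 ]
stand_brown 0.7 [214.  20. 310. 110.] [0.406 0.365 0.028]
teal [255 160  59  17 399] [0.50763334 0.3867336  0.028     ]
teal [ 238  179   89   68 1151] [0.55199169 0.38485335 0.028     ]
teal [  60  198   70   66 2396] [0.57330666 0.17220806 0.028     ]
```

View pics/w8c.png

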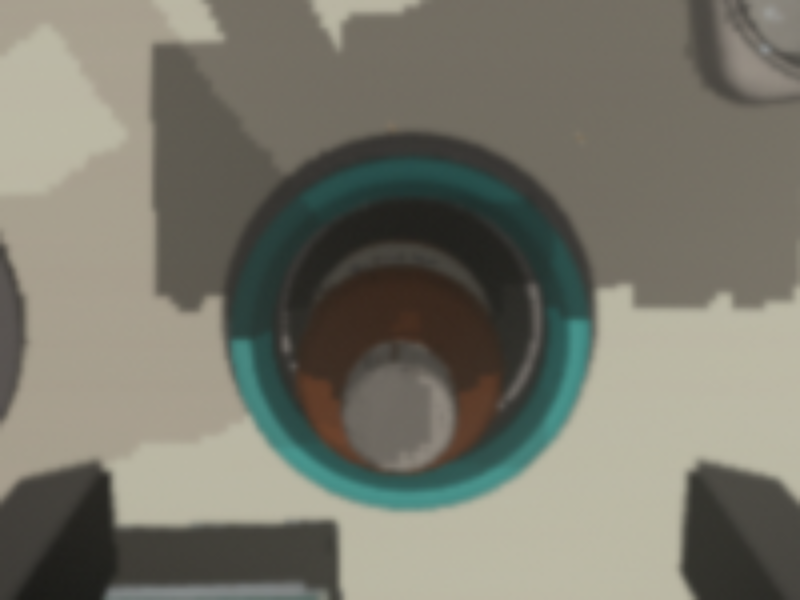

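The crop shows the iodine cap at (398,410), the bottle slightly left in the teal bore (410,320), midway between the fingers. I'll descend to reported z 3 mm (true 36 mm) and grip.

```bash
python3 -m pendant '[-0.002,0,0.08,0,0,0,0.8, -0.002,0,0.15,0,0,0,0.8, -0.002,0,0.21,0,0,0,0.8, -0.002,0,0.24,0,0,0,0.8, -0.002,0,0.254,0,0,0,0.8, -0.002,0,0.254,0,0,0,0.8]'; python3 -m pendant '[0,0,0,0,0,0,0.3, 0,0,0,0,0,0,0.15, 0,0,0,0,0,0,0.1, 0,0,0,0,0,0,0.05, 0,0,0,0,0,0,0, 0,0,0,0,0,0,-0.05, 0,0,0,0,0,0,-0.1, 0,0,0,0,0,0,-0.2, 0,0,0,0,0,0,-0.2, 0,0,0,0,0,0,-0.2]' 15
```

```text
time_s: 19.45
ee_pos: [0.5443, 0.38, 0.0058]
eef_rot: [3.142, 0.0, -3.141]
force: [-1.0, -0.2, 0.4]
grip_width: 0.0847
grip_force: 0.0
time_s: 20.45
ee_pos: [0.5444, 0.3797, 0.0055]
eef_rot: [-3.142, 0.0, 3.142]
force: [-0.0, -1.2, 2.2]
grip_width: 0.0445
grip_force: 15.0
```

Width 44.5 mm is slightly less than the body, so I'll regrip 5 mm lower.

```bash
python3 -m pendant '[0,0,0,0,0,0,0.2, 0,0,0,0,0,0,0.2, 0,0,0,0,0,0,0.2, 0,0,0.004,0,0,0,0.2, 0,0,0.008,0,0,0,0.2, 0,0,0.01,0,0,0,0.2, 0,0,0.01,0,0,0,0.2]'; python3 -m pendant '[0,0,0,0,0,0,0.05, 0,0,0,0,0,0,0, 0,0,0,0,0,0,-0.05, 0,0,0,0,0,0,-0.1, 0,0,0,0,0,0,-0.2, 0,0,0,0,0,0,-0.2, 0,0,0,0,0,0,-0.2]' 15;  python3 -m pendant '[0,0,-0.02,0,0,0,-0.2, 0,0,-0.04,0,0,0,-0.2, 0,0,-0.07,0,0,0,-0.2, 0,0,-0.1,0,0,0,-0.2, 0,0,-0.13,0,0,0,-0.2, 0,0,-0.14,0,0,0,-0.2, 0,0,-0.14,0,0,0,-0.2]'; python3 - <<'E'
from h import *
p=vision.camera("top"); 
hsv=cv2.cvtColor(p["pixels"],cv2.COLOR_RGB2HSV).astype(int);H,S,V=hsv[...,0],hsv[...,1],hsv[...,2]
m=(H>4)&(H<16)&(S>150)&(V>50); m[:, :215]=0;m[:,300:]=0;m[:235]=0;m[310:]=0
h=cv2.convexHull(np.argwhere(m)[:,::-1].astype(np.float32))[:,0]
w=np.array([at(p,u,v,.028)[:2]*1000 for u,v in h],np.float32); print(m.sum(),cv2.minEnclosingCircle(w))
go(.399,.361,0)
side('s9c',195,165,106,80)
E
```

```text
time_s: 21.15
ee_pos: [0.5442, 0.3797, 0.0002]
eef_rot: [-3.141, -0.0, 3.142]
force: [0.4, 0.3, 0.1]
grip_width: 0.0561
grip_force: 0.0
time_s: 21.85
ee_pos: [0.5443, 0.3798, 0.0005]
eef_rot: [3.142, 0.0, 3.141]
force: [-0.5, -0.2, 0.8]
grip_width: 0.0445
grip_force: 15.0
time_s: 22.55
ee_pos: [0.5447, 0.38, 0.0716]
eef_rot: [3.141, 0.001, 3.142]
force: [0.2, -0.1, -0.8]
grip_width: 0.0448
grip_force: 15.0
15 ((386.6861572265625, 392.0220642089844), 9.889188766479492)
shift [ 0.2907 -0.0375  0.1411] turn [ 0.0001  0.0001 -0.    ]
```

View pics/s9c.png

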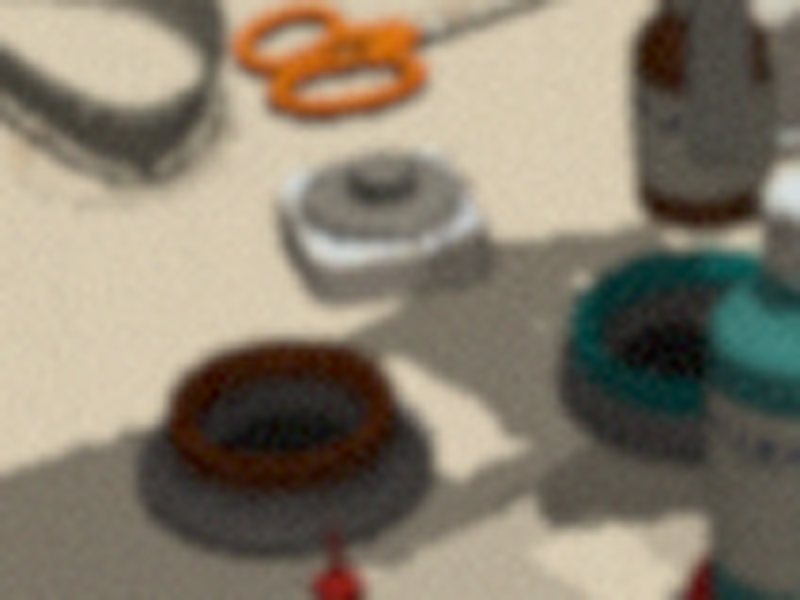

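The iodine bottle is held upright at (705,150) and the brown stand is empty at (283,415). Carrying it over.

```bash
python3 -m pendant '[0.03,-0.004,0,0,0,0,-0.2, 0.07,-0.01,0,0,0,0,-0.2, 0.11,-0.016,0,0,0,0,-0.2, 0.15,-0.022,0,0,0,0,-0.2, 0.19,-0.028,0,0,0,0,-0.2, 0.23,-0.034,0,0,0,0,-0.2, 0.26,-0.0375,0,0,0,0,-0.2, 0.28,-0.0375,0,0,0,0,-0.2, 0.29,-0.0375,0,0,0,0,-0.2, 0.29,-0.0375,0,0,0,0,-0.2, 0.29,-0.0375,0,0,0,0,-0.2]'; python3 - <<'E'
from h import *
go(.399,.361,.0015)
p=vision.camera("wrist"); cv2.imwrite("pics/w10c.png",cv2.resize(p["pixels"][120:300,160:400,::-1],(800,600)))
E
```

```text
time_s: 23.75
ee_pos: [0.3997, 0.3611, 0.0704]
eef_rot: [3.142, 0.0, 3.141]
force: [-0.1, -0.7, -2.1]
grip_width: 0.0448
grip_force: 15.0
shift [ 0.0015 -0.0002  0.1377] turn [ 0.      0.0001 -0.0001]
```

View pics/w10c.png

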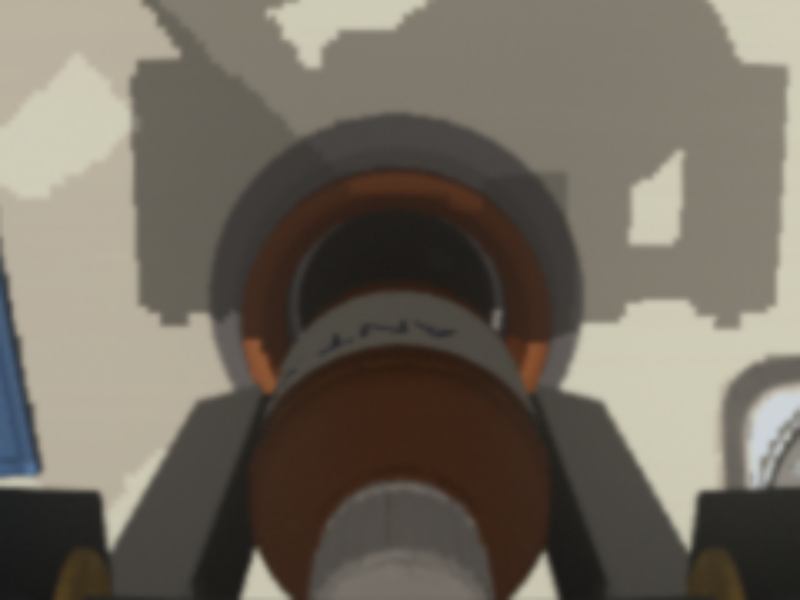

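The crop shows the iodine bottle laterally centred (column 398) over the brown collar (centre 396). I'll lower in two stages, checking force.

```bash
python3 -m pendant '[0.001,0,0.03,0,0,0,-0.2, 0.001,0,0.06,0,0,0,-0.2, 0.001,0,0.08,0,0,0,-0.2, 0.001,0,0.095,0,0,0,-0.2, 0.001,0,0.105,0,0,0,-0.2, 0.001,0,0.112,0,0,0,-0.2, 0.001,0,0.116,0,0,0,-0.2]'; python3 -m pendant '[0,0,0.006,0,0,0,-0.2, 0,0,0.011,0,0,0,-0.2, 0,0,0.015,0,0,0,-0.2, 0,0,0.019,0,0,0,-0.2, 0,0,0.022,0,0,0,-0.2, 0,0,0.022,0,0,0,-0.2, 0,0,0.022,0,0,0,-0.2]'
```

```text
time_s: 24.5
ee_pos: [0.3989, 0.3611, 0.0124]
eef_rot: [3.141, 0.0, 3.141]
force: [-0.5, 0.3, -1.7]
grip_width: 0.0446
grip_force: 15.0
time_s: 25.2
ee_pos: [0.3988, 0.361, 0.0015]
eef_rot: [3.142, 0.0, 3.142]
force: [0.3, 0.7, -0.3]
grip_width: 0.0445
grip_force: 15.0
```

```bash
python3 -m pendant '[0,0,0,0,0,0,-0.03, 0,0,0,0,0,0,0.1, 0,0,0,0,0,0,0.25, 0,0,0,0,0,0,0.3, 0,0,0,0,0,0,0.4, 0,0,0,0,0,0,0.4]'; python3 -m pendant '[0,0,-0.05,0,0,0,0.4, 0,0,-0.1,0,0,0,0.5, 0,0,-0.18,0,0,0,1, 0,0,-0.26,0,0,0,1, 0,0,-0.33,0,0,0,1, 0,0,-0.33,0,0,0,1, 0,0,-0.33,0,0,0,1]'; python3 - <<'E'
from h import *
p=vision.camera("wrist")
x=p["pixels"][120:300,180:420,::-1]; cv2.imwrite("pics/w11.png",cv2.resize(x,(800,600)))
pt=vision.camera("top"); save(pt,"t11")
hsv=cv2.cvtColor(pt["pixels"],cv2.COLOR_RGB2HSV).astype(int);H,S,V=hsv[...,0],hsv[...,1],hsv[...,2]
def hull(m,z,n):
    k,l,st,c=cv2.connectedComponentsWithStats(m.astype(np.uint8))
    if k<2: print(n,"none");return
    i=1+st[1:,4].argmax(); h=cv2.convexHull(np.argwhere(l==i)[:,::-1].astype(np.float32))[:,0]
    w=np.array([at(pt,u,v,z)[:2]*1000 for u,v in h],np.float32); print(n,st[i],cv2.minEnclosingCircle(w))
hull((H>80)&(H<97)&(S>120)&(np.arange(560)<290)[None],.028,"teal collar")
hull(((H<6)|(H>174))&(S>150)&(V>60)&(np.arange(560)>290)[None],.028,"red collar")
hull((S<60)&(V>130)&(np.hypot(np.arange(560)[None]-331,np.arange(420)[:,None]-178)<12),.172,"cap")
go(.545,.227,.165)
E
```

```text
time_s: 25.8
ee_pos: [0.3988, 0.361, 0.0015]
eef_rot: [3.142, 0.0, 3.141]
force: [0.9, 0.7, -0.9]
grip_width: 0.0653
grip_force: 0.0
time_s: 26.5
ee_pos: [0.3989, 0.361, 0.1666]
eef_rot: [3.141, 0.001, 3.142]
force: [-1.2, -0.7, -0.4]
grip_width: 0.0938
grip_force: 0.0
teal collar [223 176  45  27 351] ((544.387451171875, 380.9833068847656), 44.35402297973633)
red collar [517 124  25  24 455] ((666.570068359375, -186.4164276123047), 24.948619842529297)
cap [323 169  20  17 211] ((547.0797119140625, 224.0209197998047), 15.9422607421875)
shift [-2.933e-01 -2.673e-01  1.000e-04] turn [-0.0008 -0.001  -0.0001]
```

View pics/w11.png

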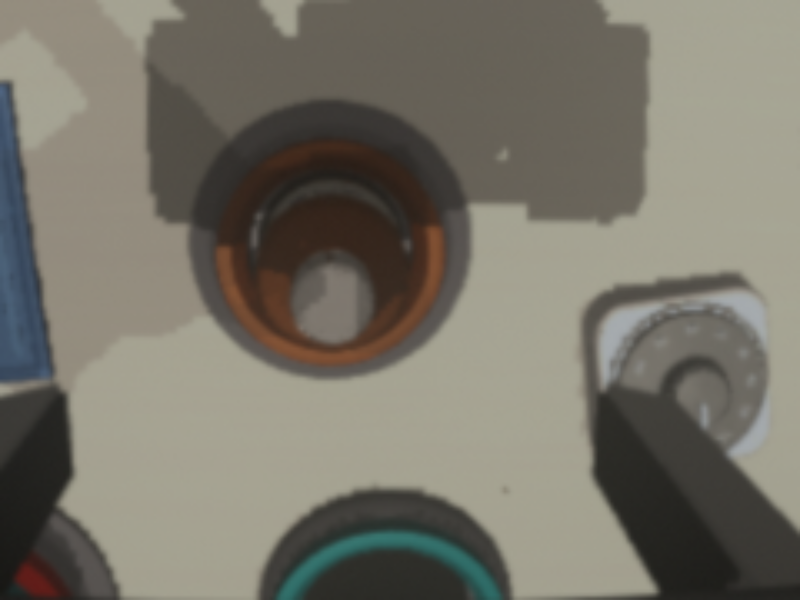

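The crop shows the iodine bottle seated inside the brown collar at (332,250). I've now viewed 15 pictures, one over the 14 allowed, so I'll view no more and check with numbers only. Next is the enzyme bottle.

```bash
python3 -m pendant '[-0.07,-0.06,0,0,0,0,1, -0.14,-0.13,0,0,0,0,1, -0.2,-0.19,0,0,0,0,1, -0.26,-0.24,0,0,0,0,1, -0.293,-0.267,0,0,0,0,1, -0.293,-0.267,0,0,0,0,1, -0.293,-0.267,0,0,0,0,1]'; python3 - <<'E'
from h import *
p=vision.camera("wrist")
hsv=cv2.cvtColor(p["pixels"],cv2.COLOR_RGB2HSV).astype(int);H,S,V=hsv[...,0],hsv[...,1],hsv[...,2]
def comp(m,z,n):
    k,l,st,c=cv2.connectedComponentsWithStats(m.astype(np.uint8))
    for i in range(1,k):
        if st[i,4]>80:
            h=cv2.convexHull(np.argwhere(l==i)[:,::-1].astype(np.float32))[:,0]
            w=np.array([wat(p,u,v,z)[:2]*1000 for u,v in h],np.float32); c,r=cv2.minEnclosingCircle(w); print(n,st[i,:5],np.round(c,1),round(r,1))
q=silhouettes("enzyme_bottle",p)[:1]
for s in q: e=s["extent"]; print(s["score"],np.round(e))
u,v=np.arange(560)[None],np.arange(420)[:,None]; near=(abs(u-280)<70)&(abs(v-220)<90)
comp((S<50)&(V>90)&near,.172,"cap"); comp((H>80)&(H<97)&(S>90)&near,.123,"shoulder"); comp(((H<6)|(H>174))&(S>120)&near,.028,"red")
go(.545,.226,.054)
E
```

```text
time_s: 27.3
ee_pos: [0.5447, 0.2274, 0.1651]
eef_rot: [-3.141, -0.002, 3.141]
force: [-0.5, -0.1, 0.3]
grip_width: 0.0941
grip_force: 0.0
0.66 [240. 169. 315. 258.]
cap [ 211  131  139  115 9428] [512.  228.9] 59.0
cap [ 211  218  139   44 1811] [559.7 230.3] 47.5
shoulder [300 225  11  20 112] [557.7 251. ] 9.1
shoulder [245 226  13  20 123] [558.6 206.7] 9.5
red [245 163  67  40 689] [543.6 228.6] 36.8
shift [-0.0013 -0.0044  0.2238] turn [-0.0001 -0.0007  0.0006]
```

Wrist and top views agree: bottle and red stand are at about (0.544, 0.2265). I'll descend to reported z 54 mm (body clear of the cap by about 12 mm), watching force.

```bash
python3 -m pendant '[0,-0.002,0.05,0,0,0,1, 0,-0.002,0.1,0,0,0,1, 0,-0.002,0.14,0,0,0,1, 0,-0.002,0.17,0,0,0,1, 0,-0.002,0.18,0,0,0,1, 0,-0.002,0.18,0,0,0,1]';python3 -m pendant '[0,0,0.01,0,0,0,1, 0,0,0.02,0,0,0,1, 0,0,0.03,0,0,0,1, 0,0,0.04,0,0,0,1, 0,0,0.043,0,0,0,1, 0,0,0.043,0,0,0,1]'; python3 -m pendant '[0,0,0,0,0,0,0.6, 0,0,0,0,0,0,0.4, 0,0,0,0,0,0,0.35, 0,0,0,0,0,0,0.3, 0,0,0,0,0,0,0.25, 0,0,0,0,0,0,0.2, 0,0,0,0,0,0,0.1, 0,0,0,0,0,0,0, 0,0,0,0,0,0,0, 0,0,0,0,0,0,0]' 25
```

```text
time_s: 28.0
ee_pos: [0.545, 0.2268, 0.0763]
eef_rot: [-3.141, -0.0, -3.141]
force: [0.8, -0.4, 0.2]
grip_width: 0.0938
grip_force: 0.0
time_s: 28.6
ee_pos: [0.5452, 0.2264, 0.0547]
eef_rot: [-3.141, -0.0, 3.141]
force: [0.8, -0.6, -0.6]
grip_width: 0.0942
grip_force: 0.0
time_s: 29.6
ee_pos: [0.5453, 0.2264, 0.055]
eef_rot: [-3.141, 0.0, 3.142]
force: [-1.3, -2.3, 0.7]
grip_width: 0.0572
grip_force: 24.9
```

```bash
python3 -m pendant '[0,0,-0.01,0,0,0,0, 0,0,-0.025,0,0,0,0, 0,0,-0.045,0,0,0,0, 0,0,-0.065,0,0,0,0, 0,0,-0.08,0,0,0,0, 0,0,-0.09,0,0,0,0, 0,0,-0.09,0,0,0,0]'; python3 -m pendant '[0,0.01,0,0,0,0,0, 0,0.04,0,0,0,0,0, 0,0.08,0,0,0,0,0, 0,0.12,0,0,0,0,0, 0,0.16,0,0,0,0,0, 0,0.2,0,0,0,0,0, 0.002,0.24,0,0,0,0,0, 0.004,0.27,0,0,0,0,0, 0.005,0.295,0,0,0,0,0, 0.005,0.307,0,0,0,0,0, 0.005,0.309,0,0,0,0,0, 0.005,0.309,0,0,0,0,0]'; python3 - <<'E'
from h import *
go(.5425,.381,.034)
for n in("top","side"):
    p=vision.camera(n)
    for q in silhouettes("enzyme_bottle",p)[:1]:
        e=q["extent"]; m=q["region"]; print(n,q["score"],np.round(e), m.sum())
        if n=="side":
            c=cv2.minAreaRect(np.argwhere(m)[:,::-1].astype(np.float32)); print(c)
            K,R,t=map(np.array,(p["K"],p["R"],p["t"]))
            for z in(.045,.072,.217): a=K@(R@[.543,.381,z]+t); print(z,a[:2]/a[2])
    if n=="top":
        hsv=cv2.cvtColor(p["pixels"],cv2.COLOR_RGB2HSV).astype(int);H,S,V=hsv[...,0],hsv[...,1],hsv[...,2]
        M=((H<6)|(H>174))&(S>150)&(V>60); M[:,:290]=0;M[:,370:]=0;M[:160]=0;M[240:]=0
        h=cv2.convexHull(np.argwhere(M)[:,::-1].astype(np.float32))[:,0]; w=np.array([at(p,u,v,.028)[:2]*1000 for u,v in h],np.float32); print("red",M.sum(),cv2.minEnclosingCircle(w))
E
```

```text
time_s: 30.3
ee_pos: [0.5456, 0.2266, 0.1008]
eef_rot: [3.141, 0.001, 3.142]
force: [-0.1, 0.1, -3.3]
grip_width: 0.0569
grip_force: 24.9
time_s: 31.5
ee_pos: [0.5429, 0.3807, 0.0999]
eef_rot: [-3.141, -0.0, 3.141]
force: [-0.6, -0.2, -3.6]
grip_width: 0.0572
grip_force: 24.9
shift [0.0008 0.0007 0.1317] turn [-0.0001 -0.0001 -0.0002]
red 229 ((558.2073974609375, 213.69064331054688), 31.43363380432129)
side 0.55 [230. 185. 261. 207.] 435
((246.52944946289062, 194.61766052246094), (20.372989654541016, 24.496097564697266), 75.96376037597656)
0.045 [287.24606609 200.96190647]
0.072 [287.18203281 191.86860149]
0.217 [286.80875506 138.85978599]
```

```bash
python3 -m pendant '[0,0,0.03,0,0,0,0, 0,0,0.055,0,0,0,0, 0,0,0.075,0,0,0,0, 0,0,0.09,0,0,0,0, 0,0,0.1,0,0,0,0, 0,0,0.105,0,0,0,0]'; python3 -m pendant '[0,0,0.005,0,0,0,0, 0,0,0.01,0,0,0,0, 0,0,0.015,0,0,0,0, 0,0,0.02,0,0,0,0, 0,0,0.023,0,0,0,0, 0,0,0.025,0,0,0,0, 0,0,0.026,0,0,0,0, 0,0,0.026,0,0,0,0]'
```

```text
time_s: 32.3
ee_pos: [0.5427, 0.381, 0.0468]
eef_rot: [-3.141, -0.0, 3.142]
force: [-0.5, -0.4, -3.0]
grip_width: 0.0572
grip_force: 24.9
time_s: 33.1
ee_pos: [0.5428, 0.381, 0.0344]
eef_rot: [-3.142, 0.0, 3.142]
force: [0.9, -0.3, -3.4]
grip_width: 0.0572
grip_force: 24.9
```

```bash
for i in 1 2; do python3 -m pendant '[0,0,0.001,0,0,0,0, 0,0,0.002,0,0,0,0, 0,0,0.002,0,0,0,0]'|egrep 'pos|force: \['; done
```

```text
ee_pos: [0.5428, 0.381, 0.0334]
force: [-0.3, 0.0, -3.1]
ee_pos: [0.5431, 0.3811, 0.0329]
force: [-0.0, -1.1, 1.4]
```

```bash
python3 -m pendant '[0,0,0,0,0,0,0.25, 0,0,0,0,0,0,0.35, 0,0,0,0,0,0,0.5, 0,0,0,0,0,0,0.7, 0,0,0,0,0,0,0.8, 0,0,0,0,0,0,0.8, 0,0,0,0,0,0,0.8]'; python3 -m pendant '[0,0,-0.04,0,0,0,0.8, 0,0,-0.1,0,0,0,0.8, 0,0,-0.17,0,0,0,0.8, 0,0,-0.23,0,0,0,0.8, 0,0,-0.26,0,0,0,0.8, 0,0,-0.26,0,0,0,0.8]'; python3 - <<'E'
from h import *
go(.4,.196,.14)
E
```

```text
time_s: 34.4
ee_pos: [0.5428, 0.381, 0.0324]
eef_rot: [-3.142, -0.0, 3.142]
force: [0.3, 0.1, -0.2]
grip_width: 0.0843
grip_force: 0.0
time_s: 35.0
ee_pos: [0.5434, 0.3814, 0.1642]
eef_rot: [3.14, 0.003, 3.142]
force: [-0.1, 0.1, -0.3]
grip_width: 0.0847
grip_force: 0.0
shift [ 0.2869 -0.3709  0.047 ] turn [ 0.0011  0.0017 -0.    ]
```

```bash
python3 -m pendant '[0.06,-0.07,0,0,0,0,0.8, 0.12,-0.15,0,0,0,0,0.8, 0.18,-0.22,0,0,0,0,0.8, 0.23,-0.29,0.02,0,0,0,0.8, 0.27,-0.35,0.04,0,0,0,0.8, 0.287,-0.371,0.047,0,0,0,0.8, 0.287,-0.371,0.047,0,0,0,0.8, 0.287,-0.371,0.047,0,0,0,0.8]'; python3 - <<'E'
from h import *
p=vision.camera("wrist"); pt=vision.camera("top"); ps=vision.camera("side")
hs=lambda p:[a.astype(int) for a in cv2.split(cv2.cvtColor(p["pixels"],cv2.COLOR_RGB2HSV))]
H,S,V=hs(p); u,v=np.arange(560)[None],np.arange(420)[:,None]
m=((H<6)|(H>170))&(S>110)&(abs(u-280)<30)&(abs(v-205)<40); a=np.argwhere(m).mean(0); print("nozzle",m.sum(),a,wat(p,a[1],a[0],.09))
for q in silhouettes("oil_bottle",p)[:1]: e=q["extent"]; print("oil",q["score"],np.round(e),wat(p,e[0],(e[1]+e[3])/2,.05),wat(p,e[2],(e[1]+e[3])/2,.05))
def hull(p,f,m,z,n):
    k,l,st,c=cv2.connectedComponentsWithStats(m.astype(np.uint8))
    if k<2: print(n,"none"); return
    i=1+st[1:,4].argmax(); h=cv2.convexHull(np.argwhere(l==i)[:,::-1].astype(np.float32))[:,0]
    w=np.array([f(p,x,y,z)[:2]*1000 for x,y in h],np.float32); print(n,st[i],cv2.minEnclosingCircle(w))
hull(p,wat,((H<6)|(H>170))&(S>110)&(v>240),.028,"wrist red")
H,S,V=hs(pt)
hull(pt,at,((H<6)|(H>174))&(S>150)&(V>50)&(u>290)&(u<370)&(v>160)&(v<240),.028,"top red")
hull(pt,at,(S<60)&(V>120)&(abs(u-243)<14)&(abs(v-185)<20),.15,"enz cap in teal")
hull(pt,at,(H>80)&(H<97)&(S>120)&(u<290),.028,"teal")
H,S,V=hs(ps)
hull(ps,at,((H<6)|(H>174))&(S>150)&(V>50)&(u>260)&(u<340)&(v>220)&(v<275),.028,"side red")
go(.4,.196,-.003)
E
```

```text
time_s: 35.8
ee_pos: [0.3994, 0.1957, 0.1384]
eef_rot: [-3.141, -0.001, 3.141]
force: [-0.6, 0.8, 0.8]
grip_width: 0.0846
grip_force: 0.0
nozzle 118 [215.79661017 281.55932203] [0.39817889 0.20007142 0.09      ]
oil 0.69 [259. 185. 300. 228.] [0.39918917 0.17869487 0.05      ] [0.39920821 0.21772731 0.05      ]
wrist red [276 331  58  18 676] ((557.15087890625, 228.17803955078125), 33.93488311767578)
top red [305 178  39  38 778] ((543.8456420898438, 226.49191284179688), 38.003658294677734)
enz cap in teal [230 166  27  24 438] ((556.922607421875, 376.3663024902344), 25.356685638427734)
teal [223 176  45  45 966] ((542.2067260742188, 381.3927001953125), 45.03707504272461)
side red [285 235  33  23 468] ((542.3469848632812, 218.0609893798828), 40.652828216552734)
shift [-9.000e-04 -1.000e-04  2.833e-01] turn [-0.0001 -0.0003  0.0003]
```

Red stand is confirmed at (0.544, 0.2265) and the oil bottle at (0.399, 0.197). Gripping the oil bottle.

```bash
python3 -m pendant '[0,0,0.08,0,0,0,0.5, 0,0,0.16,0,0,0,0.5, 0,0,0.22,0,0,0,0.5, 0,0,0.26,0,0,0,0.5, 0,0,0.28,0,0,0,0.5, 0,0,0.283,0,0,0,0.5, 0,0,0.283,0,0,0,0.5]'; python3 -m pendant '[0,0,0,0,0,0,0, 0,0,0,0,0,0,-0.05, 0,0,0,0,0,0,-0.1, 0,0,0,0,0,0,-0.15, 0,0,0,0,0,0,-0.2, 0,0,0,0,0,0,-0.25, 0,0,0,0,0,0,-0.3, 0,0,0,0,0,0,-0.4, 0,0,0,0,0,0,-0.4, 0,0,0,0,0,0,-0.4]' 12
```

```text
time_s: 36.7
ee_pos: [0.3998, 0.1958, -0.002]
eef_rot: [3.141, 0.001, -3.142]
force: [1.2, -0.2, 0.5]
grip_width: 0.0706
grip_force: 0.0
time_s: 37.7
ee_pos: [0.3994, 0.1956, -0.0025]
eef_rot: [3.141, 0.0, 3.142]
force: [-0.8, 1.2, 2.4]
grip_width: 0.0352
grip_force: 12.0
```

```bash
python3 -m pendant '[0,0,-0.02,0,0,0,-0.4, 0,0,-0.05,0,0,0,-0.4, 0,0,-0.09,0,0,0,-0.4, 0,0,-0.12,0,0,0,-0.4, 0,0,-0.14,0,0,0,-0.4, 0,0,-0.14,0,0,0,-0.4]'; python3 -m pendant '[-0.02,0.005,0,0,0,0,-0.4, -0.06,0.013,0,0,0,0,-0.4, -0.1,0.022,0,0,0,0,-0.4, -0.14,0.03,0,0,0,0,-0.4, -0.18,0.039,0,0,0,0,-0.4, -0.22,0.048,0,0,0,0,-0.4, -0.25,0.055,0,0,0,0,-0.4, -0.275,0.06,0,0,0,0,-0.4, -0.289,0.062,0,0,0,0,-0.4, -0.289,0.062,0,0,0,0,-0.4, -0.289,0.062,0,0,0,0,-0.4]'; python3 - <<'E'
from h import *
go(.544,.2265,-.0015)
p=vision.camera("wrist"); H,S,V=[a.astype(int) for a in cv2.split(cv2.cvtColor(p["pixels"],cv2.COLOR_RGB2HSV))]
u,v=np.arange(560)[None],np.arange(420)[:,None]
m=((H<6)|(H>170))&(S>110)&(abs(u-280)<60)&(v>120)&(v<290)
k,l,st,c=cv2.connectedComponentsWithStats(m.astype(np.uint8))
for i in range(1,k):
    if st[i,4]>40: a,b,w,h=st[i,:4]; print(st[i],"z.028:",np.round(wat(p,a,b+h*.5,.028),3),np.round(wat(p,a+w,b+h*.5,.028),3),"top",np.round(wat(p,a+w/2,b,.028),3),"tipz.16",np.round(wat(p,*c[i],.155),3))
E
```

```text
time_s: 38.3
ee_pos: [0.3999, 0.1957, 0.0687]
eef_rot: [3.141, 0.002, 3.142]
force: [-0.8, 0.8, 0.1]
grip_width: 0.0352
grip_force: 12.0
time_s: 39.4
ee_pos: [0.5434, 0.2264, 0.0668]
eef_rot: [-3.141, -0.001, 3.142]
force: [0.1, -0.3, -1.6]
grip_width: 0.0351
grip_force: 12.0
shift [-0.0014  0.0003  0.1367] turn [-0.0002 -0.0006 -0.    ]
[ 233  175   92   71 2849] z.028: [0.535 0.192 0.028] [0.535 0.265 0.028] top [0.507 0.229 0.028] tipz.16 [0.503 0.229 0.155]
[264 269  30  21 532] z.028: [0.596 0.216 0.028] [0.596 0.241 0.028] top [0.586 0.229 0.028] tipz.16 [0.535 0.229 0.155]
```

Nozzle and collar are both at column 279, so it's aligned. Lowering.

```bash
python3 -m pendant '[-0.001,0,0.03,0,0,0,-0.4, -0.001,0,0.055,0,0,0,-0.4, -0.001,0,0.075,0,0,0,-0.4, -0.001,0,0.09,0,0,0,-0.4, -0.001,0,0.1,0,0,0,-0.4, -0.001,0,0.105,0,0,0,-0.4]'|egrep 'pos|force'; python3 -m pendant '[0,0,0.005,0,0,0,-0.4, 0,0,0.01,0,0,0,-0.4, 0,0,0.015,0,0,0,-0.4, 0,0,0.02,0,0,0,-0.4, 0,0,0.025,0,0,0,-0.4, 0,0,0.029,0,0,0,-0.4, 0,0,0.031,0,0,0,-0.4, 0,0,0.031,0,0,0,-0.4]'|egrep 'pos|force'
```

```text
ee_pos: [0.5442, 0.2265, 0.0144]
force: [0.2, 0.1, -0.6]
grip_force: 12.0
ee_pos: [0.5442, 0.2265, -0.0007]
force: [-0.3, 0.1, -1.2]
grip_force: 12.0
```

```bash
python3 -m pendant '[0,0,0.001,0,0,0,-0.4, 0,0,0.002,0,0,0,-0.4, 0,0,0.003,0,0,0,-0.4, 0,0,0.003,0,0,0,-0.4]'|egrep 'pos|force'; python3 -m pendant '[0,0,0,0,0,0,-0.25, 0,0,0,0,0,0,-0.2, 0,0,0,0,0,0,-0.1, 0,0,0,0,0,0,0.1, 0,0,0,0,0,0,0.3, 0,0,0,0,0,0,0.5, 0,0,0,0,0,0,0.5, 0,0,0,0,0,0,0.5]'; python3 -m pendant '[0,0,-0.04,0,0,0,0.8, 0,0,-0.1,0,0,0,0.8, 0,0,-0.18,0,0,0,0.8, 0,0,-0.26,0,0,0,0.8, 0,0,-0.33,0,0,0,0.8, 0,0,-0.33,0,0,0,0.8]'; python3 - <<'E'
from h import *
w=vision.camera("wrist"); p=vision.camera("side"); K,R,t=map(np.array,(p["K"],p["R"],p["t"]))
H,S,V=[a.astype(int) for a in cv2.split(cv2.cvtColor(w["pixels"],cv2.COLOR_RGB2HSV))]
u,v=np.arange(560)[None],np.arange(420)[:,None]
m=((H<6)|(H>170))&(S>110)&(abs(u-280)<60)&(v>120)&(v<290)
k,l,st,c=cv2.connectedComponentsWithStats(m.astype(np.uint8))
for i in range(1,k):
    if st[i,4]>20: print("wrist",st[i],c[i],np.round(wat(w,*c[i],.085),3),np.round(wat(w,st[i,0]+st[i,2]/2,st[i,1]+st[i,3]/2,.028),3))
for n,X,h in(("enzyme_bottle",(.542,.381),.150),("iodine_bottle",(.399,.36),.103),("oil_bottle",(.544,.2265),.097)):
    q=K@(R@[*X,h]+t); q2=K@(R@[X[0],X[1],.028]+t)
    for s in silhouettes(n,p)[:2]:
        mm=s["region"]; e=s["extent"]; top=np.argwhere(mm)[:,0].min(); print(n,round(s["score"],2),np.round(e),"expect top",np.round(q[:2]/q[2],1),"mouth",np.round(q2[:2]/q2[2],1), "axis",[round(np.nonzero(mm[r])[0].mean(),1) for r in range(top+2,int(e[3]),6) if mm[r].any()])
E
```

```text
ee_pos: [0.5444, 0.2265, -0.002]
force: [-0.2, 0.6, -0.3]
grip_force: 12.0
time_s: 42.05
ee_pos: [0.5443, 0.2265, -0.0021]
eef_rot: [-3.142, -0.0, 3.142]
force: [-0.8, 0.5, -0.1]
grip_width: 0.0701
grip_force: 0.0
time_s: 42.65
ee_pos: [0.5461, 0.2272, 0.1682]
eef_rot: [3.139, 0.008, 3.142]
force: [-0.4, 0.2, 0.6]
grip_width: 0.0844
grip_force: 0.0
wrist [ 245  160   67   67 2092] [277.82170172 191.34225621] [0.531 0.229 0.085] [0.544 0.229 0.028]
wrist [271 198  15  16 189] [278.08465608 205.57142857] [0.545 0.229 0.085] [0.558 0.229 0.028]
enzyme_bottle 0.91 [275. 164. 304. 218.] expect top [286.6 164.3] mouth [286.9 206.6] axis [np.float64(287.5), np.float64(287.5), np.float64(287.5), np.float64(288.5), np.float64(287.5), np.float64(287.5), np.float64(287.0), np.float64(287.0), np.float64(287.0)]
iodine_bottle 0.67 [221. 192. 240. 227.] expect top [229.3 191.9] mouth [231.6 217.7] axis [np.float64(229.5), np.float64(230.0), np.float64(230.5), np.float64(231.0), np.float64(231.5), np.float64(231.5)]
oil_bottle 0.6 [294. 220. 311. 251.] expect top [300.9 218.6] mouth [300.6 243.4] axis [np.float64(302.5), np.float64(302.5), np.float64(302.5), np.float64(302.5), np.float64(302.0)]
```

All three tops are within 1–2 px of the seated, upright positions, and the gripper is clear. Handing in.

```bash
python3 -m pendant '[0,0,0,0,0,0,0.8, 0,0,0,0,0,0,0.8, 0,0,0,0,0,0,0.8]' | head -1; python3 -c "
from station import order
print(order.hand_in())"
```

```text
time_s: 43.2
the job is handed in; nothing more can be done
None
```

Job handed in at 43 s with all three bottles released upright in their own stands by the final camera check; no verdict came back, I viewed 15 pictures (one over the limit of 14), and a fingertip pressed the brown collar at about 37 N because the arm's reported height was 33 mm too low.

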